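Close up the photometer and start a reading

ROBOT

A 6-joint arm with a two-finger parallel gripper is mounted at the origin on the work surface. World frame = base frame: x ahead of the robot, y to its left, z up, the work surface at z = 0. Lengths are in m, angles in rad, forces in N, time in s.
With the tool pointing down it reaches from about 0.375 to 0.975 m from the base axis. Payload 3.8 kg.
Tool frame: the origin (TCP) lies at the very end of the fingers, on their centre line; the grasp point (between the pads) lies 19 mm behind it; y points along the fingers, x is the direction in which the jaws open and shut, and the axes are right-handed (so a half turn about y gives the same grasp; the last joint's range is limited). The gripper opens to 85 mm and grips with 20 to 120 N. Pads are 22 mm wide; open, the fingers measure 114 mm over their backs; the gripper's body (76 mm by 85 mm) begins 54 mm behind the grasp point. The pads swing forward as they close: fully open they stand 13 mm farther back than shut.
Start: joints at [-1.336, 0.264, 1.604, -0, 1.274, -0.037], TCP at [0.181, -0.65, 0.231] pointing down, gripper open.
Joint ranges: [-2.63, 2.63], [-0.94, 2.18], [0.31, 2.57], [-1.31, 4.45], [0, 2.66], [-2.55, 2.55]. Speed limits (rad/s): [2.57, 2.57, 3.14, 3.14, 3.14, 3.14].

INTERFACE

Orientations are given as a rotation vector (axis times angle).
In Python, from workcell import bot, cams gives the robot as it stands.
- The arm moves only by the tool play_rows, never from a script. Its argument "motion" is a list of rows, each a list of 2 entries, a list of its own where there are three numbers: the shift along the world's x, y, z normalised to -1 to 1, where 1 is 400 mm, then the turn, a rotation vector about the world's x, y, z normalised to -1 to 1, where 1 is pi/4 rad. In form: [[[tx, ty, tz], [ax, ay, az]], ...]. A call has 1 to 10 rows; each row is the pose to reach, as a shift and turn from the pose commanded when the call began; what a row does not reach only later rows make up. A row lasts 1/8 s, in which the tool goes at most 62.5 mm and 10.7 degrees, less where a joint would pass 70% of its speed; a pose out of reach is approached as far as the arm can. A call with a number of a shift or a turn outside -1 to 1 is refused whole. A call with a gripper value outside its range is refused whole. "gripper" is the closure, from 0 (fully open) to 1 (shut), set as the call begins (left out, the last holds). The fingers move at their own pace and stop on an object; "squeeze" is the grip in N (left out, the last holds). Time passes only in rows, so rows that repeat a pose let the fingers close. It gives the time, the measured TCP pose, the force and the opening at its end, in the units of the state.
- bot.read_state(): the state, without advancing time (a new reading comes with each control period).
- cams.read_camera(name): name is "scene" or "top" or "wrist"; returns (picture, depth): 420x560x3 uint8, red, green, blue; 420x560 float32, m along the optical axis (not along the pixel's ray), 0 where there is no reading.
- cams.calibration(name): a dict with "mtx" (3x3 intrinsics, pixels), "k1" (the pictures are not rectified: a ray, as slopes to the right and down, at radius r is drawn at 1 + k1 r^2 times it, then the intrinsics apply), "R" (3x3) and "t" (3): a world point X has camera coordinates R X + t; the wrist camera has in their place "tool_from_camera" (4x4, takes a point from camera to tool coordinates, whose origin is the TCP and whose axes are the tool frame's). Camera axes: x right, y down, z forward; pixel columns grow to the right and rows downward; lengths in m; the calibration is good to about 2 mm. A picture is of the moment at which its call begins: read the wrist's pose just before it. calibration takes no time and is no camera call.
- bot.finish_job(): hands the job in, once; it reports no verdict.
Trained networks look in the newest picture that a camera, given by its name, has taken for a name from the list of things; names that differ only in an ending like _2 or _b are one class to them, and where a whole thing is asked for, a point or a joint stands for the part that bears it (a point fixed in the world has none). Each returns a list of dicts, best first, with "conf" (0 to 1); they miss things now and then, are a little off and sometimes report something else, mostly with a low value. They report only what shows in the picture. A call takes as long as a camera call.
- cams.recognise(camera, label): "xyz" ([x, y, z] in m, in the coordinates of the camera as it stood for that picture, good to about 4 mm: the middle of the surface that is visible of it).
- cams.regions_of(camera, label): "mask" (420x560 bool, what is visible of it).
- cams.mark_of(camera, label): "xyz" ([x, y, z] in m, in the coordinates of the camera as it stood for that picture, good to about 4 mm: a listed point, or the origin of a listed thing).
The state is a dict: "time": time; "q": joint angles; "joint_vel": joint speeds; "joint_torque": joint torques, N m; "tool_pos": TCP position; "tcp_rot": TCP orientation; "wrist_force": force on the tool from outside, world axes, zero at the start; "torque": the same for the moment, N m; "width": opening from 0.0 (shut) to 1.0 (fully open).
Only numpy, scipy, OpenCV 4.12 (cv2) and the standard library are available. Lean on these libraries where they do the work, as an engineer would, in place of code of your own. Each camera call takes 0.05 s, during which the arm holds its last target.

TASK

Get the bench photometer ready and start a reading, with the fingers only and without leaning on it with the hand: first push its filter drawer fully home, then slide the cover over the sample well until it is fully shut, and only then press the large start key right down and let it go. Do not press the small standby key, and do not lift or shift the sample vial or the glassware standing around.

Things in the scene. Friction and masses are not known exactly. Their poses are not given: they have to be found in the camera images.
- photometer: White and grey bench instrument, fixed to the bench, 200 mm deep (its x) x 340 mm wide (its y) x 110 mm high. Origin at the centre of its underside, on the bench; its -x side is the front and faces the robot, +y is its left as the robot sees it, z up. Everything below is on it and turns with it. On the flat top (z = 110) a low dark display, 34 x 100 x 14 mm high, stands near the rear edge at x = 80, y = -20 mm
- filter_drawer (a joint): How far the filter drawer sticks out of the front, m: 0 = fully home, up to 0.065 = out; it slides along the photometer's x axis, is pushed home towards +x, and ends on a firm stop. It resists with about 1.5 N and stays where it is left. At the start 30 to 60 mm out
- drawer_face (a point): Centre of the outer face of the drawer's grey front plate, 100 mm wide x 34 mm high, 8 mm thick, with a shallow drawer under a flat clear dust cover behind it; the face looks to the photometer's -x. It lies at y = -60, z = 84 mm in the photometer's frame (plate's top edge at z = 101), and at x = -108 mm when home
- cover (a joint): How far the sliding cover is open, m: 0 = fully shut over the sample well, up to 0.085 = open; it slides along the photometer's y axis between two low rails on the top, is pushed shut towards +y, and ends on a firm stop. It resists with about 1.5 N and stays where it is left. At the start 60 to 75 mm open
- cover_edge (a point): Middle of the cover's upright edge on its -y side, the one to push on to shut it. The cover is a grey slab 100 mm (x) x 100 mm (y) x 20 mm high, its underside 2 mm above the instrument's top; this point is half-way up it, 10 mm below its upper face, at x = 0, y = 30, z = 122 mm in the photometer's frame when shut; it moves to -y when open
- start_key (a joint): Travel of the large round start key, m: 0 = up, 0.006 = fully down; a spring key pressed straight down, fully down at about 4.5 N, and it comes up again when let go
- start_key_top (a point): Centre of the top of the start key, a grey round key 30 mm across in a black housing, at the front right of the instrument's top (x = -55, y = -132 mm in the photometer's frame)
- standby_key (a joint): Travel of the small standby key, m: 0 = up, 0.006 = fully down; not to be pressed
- standby_key_top (a point): Centre of the top of the standby key, a grey round key 14 mm across in a black housing, at the rear right of the instrument's top (x = 45, y = -132 mm in the photometer's frame)
- vial_center (a point): Centre of the glass sample vial, 25 mm across, 52 mm high, standing in the square well (28 mm) at x = 0, y = 80 mm of the photometer, its top 8 mm below the instrument's top; loose
- beaker_mid (a point): Glass beaker, loose, 68 mm across, 85 mm high, standing on the bench in front of the photometer's left half; the point is half-way up its axis
- bottle_mid (a point): Brown reagent bottle, loose, 64 mm across, 150 mm high, on the bench to one side of the photometer; the point is half-way up its axis
- cylinder_mid (a point): Measuring cylinder, loose, 150 mm high, foot 70 mm across, tube 28 mm across, on the bench to the other side; the point is half-way up its axis

How it is judged:
By the outcome, as a careful person would: the job done as asked, in the order asked, and still so for the second after the job is handed in, with the robot touching nothing.
It also fails if it takes over 56 s, if anything falls off the work surface, if the arm or the gripper's body presses on something with over 40 N, if the wrist force passes 120 N, or if a joint passes its speed limit or range.

## Working session

There is one attempt and no reset: what is moved stays moved. The work goes in short steps, Python scripts to look and compute and a tool call to move; the robot and the scene stay as the last step left them, time stands still between calls to the robot, and variables do not carry over. Pictures are saved under pics/ and viewed, and the job is handed in when it is done.

Besides the shell and the picture viewer there is one more tool, called as name([rows], argument=value, ...), one row to a line, values as JSON. play_rows: Moves the arm, as the interface text tells. Its arguments: {"type":"object","properties":{"motion":{"type":"array","items":{"type":"array"}},"gripper":{"type":"number"},"squeeze":{"type":"number"}},"required":["motion"]}

```bash
mkdir -p pics; ls
cat > h.py <<'E'
import numpy as np, cv2
from workcell import bot, cams
from scipy.spatial.transform import Rotation as Ro
def grab(n,f):
    im,d=cams.read_camera(n); cv2.imwrite('pics/'+f,cv2.cvtColor(im,cv2.COLOR_RGB2BGR)); return im,d
def toworld(n,p,s=None):
    c=cams.calibration(n); p=np.asarray(p)
    if 'R' in c: return (np.array(c['R']).T@(p-np.array(c['t'])).T).T
    T=np.array(c['tool_from_camera']); q=T[:3,:3]@p+T[:3,3]
    return Ro.from_rotvec(s['tcp_rot']).apply(q)+s['tool_pos']
def pix2cam(n,u,v,z):
    c=cams.calibration(n);K=np.array(c['mtx']);k=c['k1']
    x=(np.asarray(u)-K[0,2])/K[0,0];y=(np.asarray(v)-K[1,2])/K[1,1]
    rd=np.hypot(x,y);r=rd.copy() if hasattr(rd,'copy') else rd
    for _ in range(20): r=rd/(1+k*r*r)
    s=1/(1+k*r*r); return np.stack([x*s*z,y*s*z,z*np.ones_like(x)],-1)
def proj(n,X,s=None):
    c=cams.calibration(n);K=np.array(c['mtx']);k=c['k1'];X=np.atleast_2d(X)
    if 'R' in c: P=X@np.array(c['R']).T+np.array(c['t'])
    else:
        T=np.linalg.inv(np.array(c['tool_from_camera']))
        P=Ro.from_rotvec(s['tcp_rot']).inv().apply(X-s['tool_pos'])@T[:3,:3].T+T[:3,3]
    a=P[:,:2]/P[:,2:];a=a*(1+k*(a**2).sum(1,keepdims=True))
    return a@K[:2,:2].T+K[:2,2]
E
python3 - <<'E'
from h import *
s=bot.read_state();print(s)
for n in ['scene','top']:
    grab(n,n+'0.png')
    for l in ['photometer','drawer_face','cover_edge','start_key_top','standby_key_top','vial_center','beaker_mid','bottle_mid','cylinder_mid']:
        print(n,l,[(np.round(toworld(n,r['xyz']),4),round(r['conf'],2)) for r in cams.mark_of(n,l)[:2]])
E
```

```text
pics
{'time': 0.0, 'q': array([-1.33594281e+00,  2.64815816e-01,  1.60539790e+00, -1.72262296e-06,
        1.27370539e+00, -3.68871273e-02]), 'joint_vel': array([-0.00125563, -0.00127704,  0.00027953,  0.00044368, -0.00019756,
        0.00171956]), 'joint_torque': array([ 1.30995204e-04, -5.15112627e+01, -3.67315400e+01, -4.58636521e-05,
        1.30497929e-02,  2.86337456e-05]), 'tool_pos': array([ 0.18100802, -0.64950279,  0.22990691]), 'tcp_rot': array([-1.32406043,  1.00799911, -1.00500261]), 'wrist_force': array([-0.41647185,  0.43404241, -0.81851793]), 'torque': array([-0.00752855,  0.03693019, -0.01615739]), 'width': 0.9951344582690677}
scene photometer [(array([ 0.6688,  0.09  , -0.0008]), 0.75), (array([ 0.6081, -0.0403,  0.1313]), 0.43)]
scene drawer_face [(array([0.5062, 0.0337, 0.0825]), 0.56)]
scene cover_edge [(array([0.6709, 0.0564, 0.1241]), 0.83), (array([0.677 , 0.1644, 0.0794]), 0.68)]
scene start_key_top [(array([ 0.6074, -0.0399,  0.1347]), 0.58)]
scene standby_key_top [(array([ 0.7076, -0.0448,  0.1257]), 0.51)]
scene vial_center [(array([0.6742, 0.1675, 0.0777]), 0.51)]
scene beaker_mid [(array([0.5175, 0.2053, 0.0407]), 0.72)]
scene bottle_mid [(array([0.6074, 0.3736, 0.0743]), 0.93)]
scene cylinder_mid [(array([ 0.5215, -0.4033,  0.0746]), 0.73)]
top photometer [(array([0.6706, 0.0878, 0.0025]), 0.8)]
top drawer_face [(array([0.5   , 0.038 , 0.0857]), 0.6)]
top cover_edge [(array([0.6697, 0.0544, 0.1209]), 0.68)]
top start_key_top [(array([ 0.6051, -0.0389,  0.1319]), 0.4)]
top standby_key_top [(array([ 0.7043, -0.0461,  0.1352]), 0.6)]
top vial_center [(array([0.6748, 0.1701, 0.0698]), 0.6)]
top beaker_mid [(array([0.5173, 0.202 , 0.0396]), 0.95), (array([0.6712, 0.0556, 0.1214]), 0.71)]
top bottle_mid [(array([0.6106, 0.3793, 0.0762]), 0.56)]
top cylinder_mid [(array([ 0.5193, -0.4036,  0.0778]), 0.64)]
```

View pics/scene0.png

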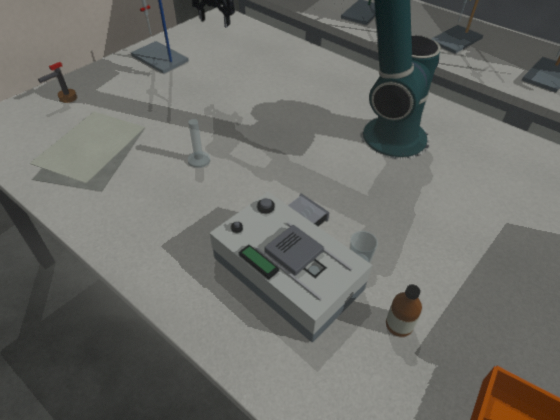

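View pics/top0.png

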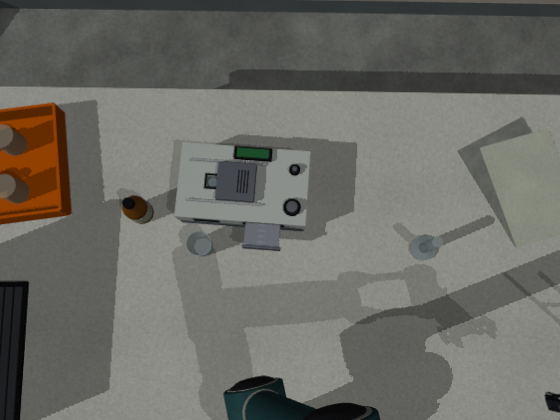

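Run:
```python
from h import *
# fit yaw+xy from points
L={'p':(0,0),'st':(-.055,-.132),'sb':(.045,-.132),'v':(0,.08)}
W={'p':[(.6688,.09),(.6706,.0878)],'st':[(.6074,-.0399),(.6051,-.0389)],'sb':[(.7076,-.0448),(.7043,-.0461)],'v':[(.6742,.1675),(.6748,.1701)]}
a=[];b=[]
for k in L:
    for w in W[k]: a.append(L[k]);b.append(w)
a=np.array(a);b=np.array(b);am=a.mean(0);bm=b.mean(0)
H=(a-am).T@(b-bm);th=np.arctan2(H[0,1]-H[1,0],H[0,0]+H[1,1])
R=np.array([[np.cos(th),-np.sin(th)],[np.sin(th),np.cos(th)]]);t=bm-R@am
print(th,np.degrees(th),t);print(np.round(b-(a@R.T+t),4))
for k,w in {'drawer':(.503,.036),'edge':(.670,.0555)}.items(): print(k,R.T@(np.array(w)-t))
s=bot.read_state();M=Ro.from_rotvec(s['tcp_rot']).as_matrix();print(M.round(3))
# from top depth: top surface points, front edge, etc
im,d=cams.read_camera('top')
v,u=np.mgrid[:420,:560];P=toworld('top',pix2cam('top',u.ravel(),v.ravel(),d.ravel().astype(float))).reshape(420,560,3)
np.save('P.npy',P)
for lo,hi,n in [(.1,.118,'top'),(.127,.140,'cover')]:
    m=(P[...,2]>lo)&(P[...,2]<hi)&(P[...,0]>.4)&(P[...,0]<.9)&(abs(P[...,1]-.08)<.25)&(d>0)
    q=(P[m][:,:2]-t)@R
    print(n,m.sum(),np.percentile(q,[1,50,99],axis=0).round(4),np.median(P[m][:,2]))
    r=cv2.minAreaRect(P[m][:,:2].astype(np.float32));print(r)
```

```text
-0.06327982174786402 -3.625666714492769 [0.66950393 0.08896234]
[[-0.0007  0.001 ]
 [ 0.0011 -0.0012]
 [ 0.0011 -0.0006]
 [-0.0012  0.0004]
 [ 0.0015  0.0008]
 [-0.0018 -0.0005]
 [-0.0004 -0.0013]
 [ 0.0002  0.0013]]
drawer [-0.16282146 -0.06338564]
edge [ 0.00261116 -0.03336399]
[[ 0.268 -0.     0.963]
 [-0.963  0.     0.268]
 [-0.    -1.    -0.   ]]
top 7854 [[-0.1537 -0.1667]
 [-0.0154 -0.0266]
 [ 0.0996  0.1678]] 0.10953815510053834
((0.6395565867424011, 0.09206242114305496), (0.3416942358016968, 0.26664644479751587), 86.37537384033203)
cover 1544 [[-0.0614 -0.139 ]
 [-0.0014  0.0113]
 [ 0.0842  0.0655]] 0.13151931876440173
((0.6854444146156311, 0.04201466590166092), (0.22951827943325043, 0.1545409858226776), 80.6926040649414)
```

The pictures and fit agree. The photometer is at about (0.6695, 0.089) with a yaw of -3.6°. The drawer is about 55 mm out (top picture, 262,237) and the cover is about 63 mm open (237,182). The start key is at (292,207) and the beaker at (200,243). I'll close the fingers and move over to the drawer.

play_rows([
  [[0.06,0.14,0.03],[0,0,0]],
  [[0.12,0.28,0.06],[0,0,0]],
  [[0.18,0.42,0.08],[0,0,0]],
  [[0.24,0.56,0.08],[0,0,0]],
  [[0.3,0.7,0.08],[0,0,0]],
  [[0.36,0.84,0.08],[0,0,-0.2]],
  [[0.42,0.98,0.08],[0,0,-0.4]],
  [[0.43,1.0,0.08],[0,0,-0.427]],
  [[0.43,1.0,0.08],[0,0,-0.427]],
], gripper=1)

```text
time: 2.17
tool_pos: [0.3536, -0.2494, 0.2636]
tcp_rot: [-1.18, 1.253, -1.254]
wrist_force: [0.1, -0.8, 0.8]
width: -0.002
```

play_rows([
  [[0.06,0.14,0],[0,0,0]],
  [[0.12,0.28,0],[0,0,0]],
  [[0.17,0.42,0],[0,0,0]],
  [[0.22,0.56,0],[0,0,0]],
  [[0.26,0.68,0],[0,0,0]],
  [[0.27,0.73,0],[0,0,0]],
  [[0.27,0.73,0],[0,0,0]],
])

```text
time: 3.05
tool_pos: [0.4617, 0.042, 0.2631]
tcp_rot: [-1.18, 1.254, -1.254]
wrist_force: [-0.1, -1.3, -0.0]
width: 0.002
```

Run:
```python
from h import *
s=bot.read_state();print(s['tool_pos'],s['q']);print(Ro.from_rotvec(s['tcp_rot']).as_matrix().round(3))
print(cams.calibration('wrist')['tool_from_camera'])
im,d=grab('wrist','w1.png'); print(toworld('wrist',cams.mark_of('wrist','drawer_face')[0]['xyz'],s) if 1 else 0)
for l in ['start_key_top','cover_edge','standby_key_top','photometer']:
  print(l,[(toworld('wrist',r['xyz'],s).round(4),r['conf']) for r in cams.mark_of('wrist',l)[:1]])
```

```text
[0.46170956 0.04195381 0.26313681] [ 3.71398094e-02 -1.64771839e-01  1.99395305e+00 -3.53928961e-04
  1.31274431e+00  1.66951213e+00]
[[-0.061 -0.     0.998]
 [-0.998 -0.    -0.061]
 [ 0.    -1.    -0.   ]]
[[ 9.99999369e-01 -1.30494279e-04 -1.11572519e-03  3.98506574e-04]
 [ 1.01225633e-03 -3.25952318e-01  9.45385668e-01 -1.42707452e-01]
 [-4.87040634e-04 -9.45386201e-01 -3.25951980e-01  8.35606867e-02]
 [ 0.00000000e+00  0.00000000e+00  0.00000000e+00  1.00000000e+00]]Traceback (most recent call last):
  File "<stdin>", line 4, in <module>
IndexError: list index out of range
```

```bash
ls pics
```

```text
scene0.png
top0.png
w1.png
```

View pics/w1.png

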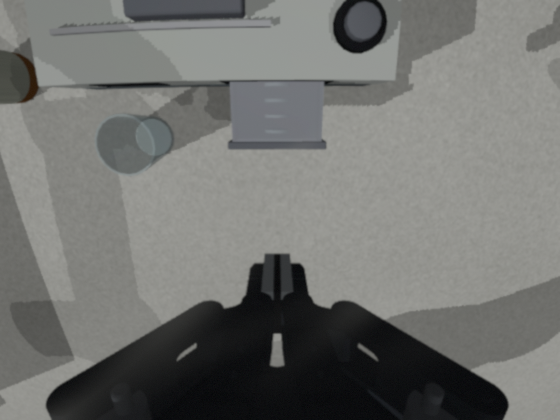

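The wrist picture shows the drawer (277,110) in line with the closed fingertips (277,265), and the start key ahead at (360,20). I'll descend in front of the drawer plate.

play_rows([
  [[0,0,-0.14],[0,0,0]],
  [[0,0,-0.28],[0,0,0]],
  [[0,0,-0.4],[0,0,0]],
  [[0,0,-0.45],[0,0,0]],
  [[0,0,-0.45],[0,0,0]],
  [[0,0,-0.45],[0,0,0]],
])

```text
time: 3.9
tool_pos: [0.4623, 0.0409, 0.0845]
tcp_rot: [-1.176, 1.255, -1.258]
wrist_force: [0.2, 0.4, -0.5]
width: 0.004
```

play_rows([
  [[0.03,-0.002,0],[0,0,0]],
  [[0.055,-0.0035,0],[0,0,0]],
  [[0.08,-0.005,0],[0,0,0]],
  [[0.105,-0.0065,0],[0,0,0]],
  [[0.13,-0.008,0],[0,0,0]],
  [[0.15,-0.0095,0],[0,0,0]],
  [[0.17,-0.011,0],[0,0,0]],
  [[0.185,-0.0118,0],[0,0,0]],
  [[0.19,-0.012,0],[0,0,0]],
  [[0.19,-0.012,0],[0,0,0]],
])

```text
time: 5.15
tool_pos: [0.5377, 0.0368, 0.0833]
tcp_rot: [-1.178, 1.255, -1.256]
wrist_force: [-0.3, -0.1, 0.1]
width: -0.0
```

play_rows([
  [[0.005,-0.0003,0],[0,0,0]],
  [[0.01,-0.0006,0],[0,0,0]],
  [[0.015,-0.001,0],[0,0,0]],
  [[0.02,-0.0013,0],[0,0,0]],
  [[0.0225,-0.0015,0],[0,0,0]],
])

```text
time: 5.78
tool_pos: [0.5464, 0.0363, 0.0833]
tcp_rot: [-1.178, 1.256, -1.256]
wrist_force: [-1.6, 0.1, 1.5]
width: 0.002
```

Run:
```python
from h import *
grab('top','t2.png')
im,d=grab('wrist','w2.png')
im=cv2.imread('pics/t2.png')[130:270,150:350]; cv2.imwrite('pics/t2c.png',cv2.resize(im,None,fx=4,fy=4))
```

```text
(no output)
```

View pics/t2c.png

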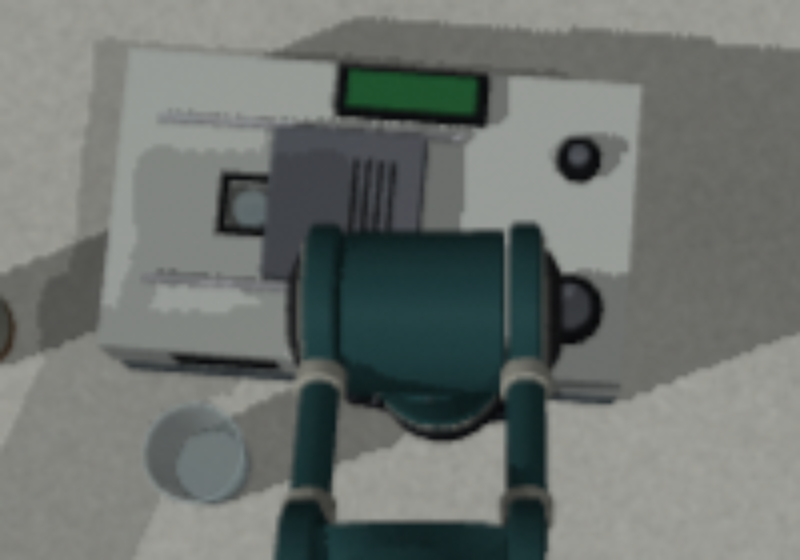

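View pics/w2.png

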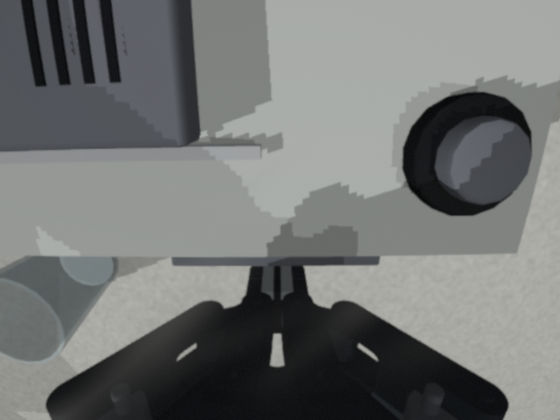

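The fingers touch the plate, which now shows only as a strip at (275,262). I'll push on gently to the stop.

play_rows([
  [[0.005,-0.0003,0],[0,0,0]],
  [[0.01,-0.0006,0],[0,0,0]],
  [[0.01,-0.0006,0],[0,0,0]],
])

```text
time: 6.25
tool_pos: [0.549, 0.0363, 0.0831]
tcp_rot: [-1.181, 1.258, -1.254]
wrist_force: [-5.0, 0.6, 4.6]
width: -0.002
```

play_rows([
  [[0.005,-0.0003,0],[0,0,0]],
  [[0.01,-0.0006,0],[0,0,0]],
  [[0.01,-0.0006,0],[0,0,0]],
])

```text
time: 6.62
tool_pos: [0.549, 0.0362, 0.0826]
tcp_rot: [-1.187, 1.265, -1.25]
wrist_force: [-15.9, 0.9, 11.9]
width: -0.002
```

The drawer is firmly on its stop: the position held while the force rose to 16 N. I'll back off, rise, and go behind the cover's edge.

play_rows([
  [[-0.05,0.003,0],[0,0,0]],
  [[-0.1,0.006,0],[0,0,0]],
  [[-0.1,0.006,0.12],[0,0,0]],
  [[-0.1,0.006,0.25],[0,0,0]],
  [[-0.05,0,0.3],[0,0,0]],
  [[0.08,-0.03,0.3],[0,0,0]],
  [[0.2,-0.05,0.3],[0,0,0]],
  [[0.275,-0.055,0.3],[0,0,0]],
  [[0.275,-0.055,0.3],[0,0,0]],
])

```text
time: 7.75
tool_pos: [0.6664, 0.0136, 0.2029]
tcp_rot: [-1.177, 1.255, -1.257]
wrist_force: [-0.8, 1.1, -0.7]
width: -0.001
```

Run:
```python
from h import *
s=bot.read_state();print(s['tool_pos'])
im,d=grab('wrist','w3.png')
for l in ['start_key_top','cover_edge','standby_key_top','vial_center']:
  print(l,[(toworld('wrist',r['xyz'],s).round(4),r['conf']) for r in cams.mark_of('wrist',l)[:1]])
grab('scene','s3.png')
for l in ['drawer_face']:
  print(l,[(toworld('scene',r['xyz'],s).round(4),r['conf']) for r in cams.mark_of('scene',l)[:1]])
```

```text
[0.66639821 0.01363272 0.20286762]
start_key_top [(array([ 0.6087, -0.0412,  0.1307]), 0.83)]
cover_edge [(array([0.6706, 0.0565, 0.1223]), 0.65)]
standby_key_top [(array([ 0.7126, -0.0464,  0.129 ]), 0.67)]
vial_center []
drawer_face []
```

View pics/w3.png

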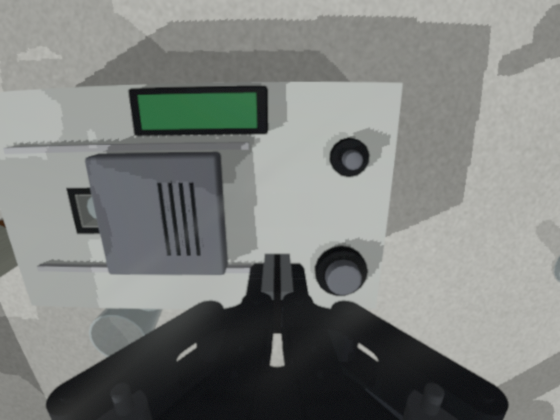

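View pics/s3.png

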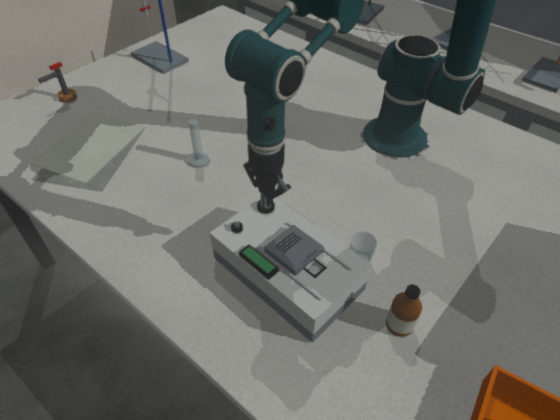

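The cover edge (222,215) lies to the left of the fingers, with clear instrument top beneath them. I'll descend and push along +y.

play_rows([
  [[0,0,-0.1],[0,0,0]],
  [[0,0,-0.18],[0,0,0]],
  [[0,0,-0.21],[0,0,0]],
  [[0,0,-0.21],[0,0,0]],
  [[0,0,-0.21],[0,0,0]],
])

```text
time: 8.72
tool_pos: [0.6654, 0.014, 0.1212]
tcp_rot: [-1.176, 1.254, -1.257]
wrist_force: [-0.0, -0.2, 0.3]
width: 0.003
```

play_rows([
  [[0.0015,0.025,0],[0,0,0]],
  [[0.003,0.05,0],[0,0,0]],
  [[0.005,0.075,0],[0,0,0]],
  [[0.006,0.1,0],[0,0,0]],
  [[0.008,0.125,0],[0,0,0]],
  [[0.0095,0.15,0],[0,0,0]],
  [[0.011,0.17,0],[0,0,0]],
  [[0.012,0.19,0],[0,0,0]],
  [[0.0128,0.2,0],[0,0,0]],
  [[0.0128,0.2,0],[0,0,0]],
])

```text
time: 9.98
tool_pos: [0.6691, 0.0946, 0.119]
tcp_rot: [-1.179, 1.256, -1.255]
wrist_force: [1.2, -0.6, -0.5]
width: 0.0
```

play_rows([
  [[0.0003,0.006,0],[0,0,0]],
  [[0.0007,0.012,0],[0,0,0]],
  [[0.0011,0.018,0],[0,0,0]],
  [[0.0014,0.022,0],[0,0,0]],
])

```text
time: 10.48
tool_pos: [0.6695, 0.1027, 0.1189]
tcp_rot: [-1.179, 1.257, -1.256]
wrist_force: [-0.2, -1.6, -1.0]
width: -0.003
```

play_rows([
  [[0.0003,0.006,0],[0,0,0]],
  [[0.0007,0.012,0],[0,0,0]],
  [[0.001,0.016,0],[0,0,0]],
  [[0.001,0.016,0],[0,0,0]],
])

```text
time: 10.98
tool_pos: [0.6699, 0.1067, 0.1191]
tcp_rot: [-1.183, 1.254, -1.258]
wrist_force: [-1.7, -8.9, 0.2]
width: -0.001
```

Run:
```python
from h import *
s=bot.read_state();print(s['tool_pos'],s['wrist_force'])
im,d=grab('wrist','w4.png')
```

```text
[0.66987188 0.10673188 0.11907943] [-1.66671019 -8.92423859  0.22923003]
```

View pics/w4.png

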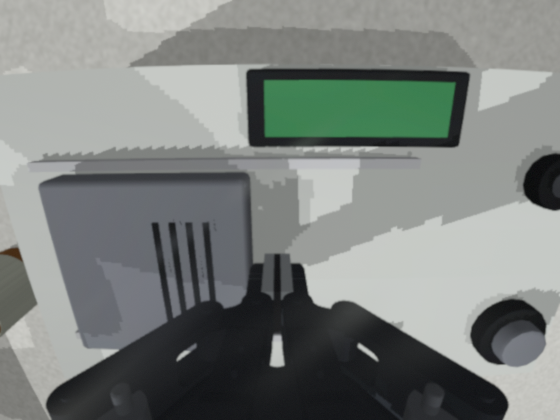

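The force is rising and the well is no longer visible. The fingers are against the edge at (250,260). I'll push a little more to confirm the stop.

play_rows([
  [[0.0003,0.006,0],[0,0,0]],
  [[0.0006,0.01,0],[0,0,0]],
  [[0.0006,0.01,0],[0,0,0]],
])

```text
time: 11.4
tool_pos: [0.6699, 0.1071, 0.1191]
tcp_rot: [-1.187, 1.252, -1.262]
wrist_force: [-3.0, -17.7, 1.4]
width: -0.003
```

Firm stop (17.7 N, no travel). I'll back off and go above the start key.

play_rows([
  [[-0.003,-0.05,0],[0,0,0]],
  [[-0.005,-0.08,0.05],[0,0,0]],
  [[-0.005,-0.08,0.15],[0,0,0]],
  [[-0.03,-0.12,0.2],[0,0,0]],
  [[-0.08,-0.22,0.2],[0,0,0]],
  [[-0.13,-0.32,0.2],[0,0,0]],
  [[-0.158,-0.382,0.2],[0,0,0]],
  [[-0.158,-0.382,0.2],[0,0,0]],
])

```text
time: 12.4
tool_pos: [0.6062, -0.0417, 0.2002]
tcp_rot: [-1.177, 1.257, -1.258]
wrist_force: [-0.1, -0.0, 1.3]
width: 0.001
```

Run:
```python
from h import *
s=bot.read_state();print(s['tool_pos'])
im,d=grab('wrist','w5.png')
for l in ['start_key_top','cover_edge','standby_key_top']:
  print(l,[(toworld('wrist',r['xyz'],s).round(4),r['conf']) for r in cams.mark_of('wrist',l)[:1]])
for n in ['top','scene']:
  grab(n,n+'5.png')
  for l in ['start_key_top','cover_edge','drawer_face']:
    print(n,l,[(toworld(n,r['xyz'],s).round(4),r['conf']) for r in cams.mark_of(n,l)[:1]])
```

```text
[ 0.60624669 -0.04168336  0.20019775]
start_key_top [(array([ 0.6038, -0.0425,  0.1297]), 0.86)]
cover_edge [(array([0.6749, 0.1173, 0.1214]), 0.65)]
standby_key_top [(array([ 0.7101, -0.0456,  0.1272]), 0.87)]
top start_key_top [(array([ 0.6071, -0.0371,  0.1309]), 0.56)]
top cover_edge [(array([0.6761, 0.1183, 0.1217]), 0.75)]
top drawer_face [(array([0.5571, 0.0361, 0.0859]), 0.51)]
scene start_key_top [(array([ 0.6075, -0.0374,  0.1296]), 0.42)]
scene cover_edge [(array([0.6759, 0.1174, 0.1211]), 0.56)]
scene drawer_face [(array([0.5125, 0.2067, 0.0418]), 0.2)]
```

View pics/w5.png

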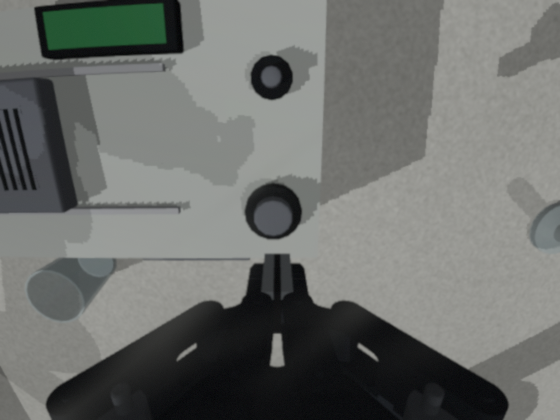

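View pics/scene5.png

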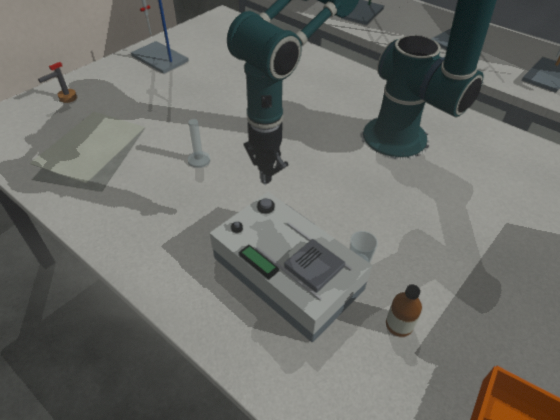

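The cover is shut (edge y≈0.118) and the drawer is home (face x≈0.557). I'll refine the key centre from depth.

Run:
```python
from h import *
s=bot.read_state();im,d=cams.read_camera('wrist')
v,u=np.mgrid[160:250,225:325];P=pix2cam('wrist',u.ravel(),v.ravel(),d[160:250,225:325].ravel().astype(float))
W=np.array([toworld('wrist',p,s) for p in P])
z=W[:,2];print(np.histogram(z,bins=np.arange(.1,.14,.002)))
for lo,hi in [(.127,.140),(.114,.126)]:
  m=(z>lo)&(z<hi); q=W[m];print(m.sum(),np.median(z[m]),(q.min(0)+q.max(0))/2,q.max(0)-q.min(0),q.mean(0))
print(proj('wrist',[s['tool_pos']],s))
```

```text
Traceback (most recent call last):
  File "h.py", line 7, in toworld
    c=cams.calibration(n); p=np.asarray(p)
ValueError: time passes only in moves, steps and waits
```

Run:
```python
from h import *
s=bot.read_state();im,d=cams.read_camera('wrist')
v,u=np.mgrid[160:250,225:325];P=pix2cam('wrist',u.ravel(),v.ravel(),d[160:250,225:325].ravel().astype(float))
T=np.array(cams.calibration('wrist')['tool_from_camera'])
W=Ro.from_rotvec(s['tcp_rot']).apply(P@T[:3,:3].T+T[:3,3])+s['tool_pos']
z=W[:,2];print(np.histogram(z,bins=np.arange(.1,.14,.002)))
for lo,hi in [(.127,.140),(.114,.126)]:
  m=(z>lo)&(z<hi); q=W[m];print(m.sum(),np.median(z[m]),(q.min(0)+q.max(0))/2,q.max(0)-q.min(0),q.mean(0))
print(proj('wrist',[s['tool_pos']],s), bot.read_state()['time'])
```

```text
(array([   0,    0,    0,    6, 3209, 2973,   31,   28,   35,   41,  728,
        534,   29,   28,   54,  639,  423,    1,    0,    0]), array([0.1  , 0.102, 0.104, 0.106, 0.108, 0.11 , 0.112, 0.114, 0.116,
       0.118, 0.12 , 0.122, 0.124, 0.126, 0.128, 0.13 , 0.132, 0.134,
       0.136, 0.138, 0.14 ]))
1130 0.1317740942240272 [ 0.60893317 -0.03857781  0.13057462] [0.02894304 0.02861872 0.00696053] [ 0.60982941 -0.03872575  0.13160956]
1395 0.12182732999750238 [ 0.6090693  -0.03862885  0.12006207] [0.04531543 0.04501928 0.01186475] [ 0.61351179 -0.03902967  0.12157705]
[[276.39717481 266.75608012]] 13.1
```

play_rows([
  [[0.005,0.006,-0.06],[0,0,0]],
  [[0.005,0.006,-0.12],[0,0,0]],
  [[0.005,0.006,-0.15],[0,0,0]],
  [[0.005,0.006,-0.155],[0,0,0]],
  [[0.005,0.006,-0.155],[0,0,0]],
])

```text
time: 13.72
tool_pos: [0.6099, -0.0374, 0.138]
tcp_rot: [-1.178, 1.255, -1.256]
wrist_force: [-0.2, -0.3, 0.9]
width: 0.003
```

play_rows([
  [[0,0,-0.005],[0,0,0]],
  [[0,0,-0.01],[0,0,0]],
  [[0,0,-0.015],[0,0,0]],
  [[0,0,-0.02],[0,0,0]],
  [[0,0,-0.02],[0,0,0]],
  [[0,0,-0.02],[0,0,0]],
])

```text
time: 14.48
tool_pos: [0.6096, -0.0373, 0.1296]
tcp_rot: [-1.178, 1.255, -1.256]
wrist_force: [0.5, 0.8, 2.9]
width: -0.002
```

play_rows([
  [[0,0,-0.004],[0,0,0]],
  [[0,0,-0.008],[0,0,0]],
  [[0,0,-0.012],[0,0,0]],
  [[0,0,-0.016],[0,0,0]],
  [[0,0,-0.018],[0,0,0]],
  [[0,0,-0.018],[0,0,0]],
])

```text
time: 15.22
tool_pos: [0.6097, -0.0373, 0.1258]
tcp_rot: [-1.178, 1.255, -1.256]
wrist_force: [-7.5, 0.9, 19.7]
width: 0.0
```

It is bottomed: 19.7 N at z=0.1258, about 6 mm below the top of the key. I'll let it go by moving straight up.

play_rows([
  [[0,0,0.015],[0,0,0]],
  [[0,0,0.04],[0,0,0]],
  [[0,0,0.1],[0,0,0]],
  [[0,0,0.2],[0,0,0]],
  [[-0.1,0,0.3],[0,0,0]],
  [[-0.2,-0.1,0.35],[0,0,0]],
  [[-0.3,-0.2,0.35],[0,0,0]],
  [[-0.3,-0.2,0.35],[0,0,0]],
])

```text
time: 16.23
tool_pos: [0.4869, -0.1191, 0.262]
tcp_rot: [-1.178, 1.259, -1.259]
wrist_force: [0.4, 1.6, -0.1]
width: -0.001
```

Run:
```python
from h import *
s=bot.read_state();print(s['tool_pos'],s['wrist_force'],s['time'])
for n in ['top','scene']:
  grab(n,n+'6.png')
  for l in ['start_key_top','standby_key_top','cover_edge','drawer_face','beaker_mid','bottle_mid','cylinder_mid']:
    print(n,l,[(toworld(n,r['xyz'],s).round(4),round(r['conf'],2)) for r in cams.mark_of(n,l)[:1]])
im=cv2.imread('pics/top6.png')[130:270,120:320]; cv2.imwrite('pics/top6c.png',cv2.resize(im,None,fx=4,fy=4))
```

```text
[ 0.48687698 -0.11910604  0.26196642] [ 0.44407681  1.553421   -0.07251551] 16.225
top start_key_top [(array([ 0.6078, -0.0381,  0.1324]), 0.65)]
top standby_key_top [(array([ 0.7086, -0.0465,  0.1311]), 0.37)]
top cover_edge [(array([0.6763, 0.1178, 0.123 ]), 0.86)]
top drawer_face [(array([0.5545, 0.037 , 0.0852]), 0.49)]
top beaker_mid [(array([0.5169, 0.1994, 0.0399]), 0.58)]
top bottle_mid [(array([0.6105, 0.3744, 0.0772]), 0.88)]
top cylinder_mid [(array([ 0.5169, -0.4006,  0.0777]), 0.66)]
scene start_key_top [(array([ 0.6057, -0.0389,  0.1318]), 0.41)]
scene standby_key_top [(array([ 0.7076, -0.045 ,  0.1288]), 0.45)]
scene cover_edge [(array([0.675 , 0.1221, 0.1213]), 0.66)]
scene drawer_face []
scene beaker_mid [(array([0.5164, 0.2036, 0.0438]), 0.7)]
scene bottle_mid [(array([0.608 , 0.3773, 0.0751]), 0.85)]
scene cylinder_mid [(array([ 0.5167, -0.4042,  0.0718]), 0.89)]
```

View pics/top6c.png

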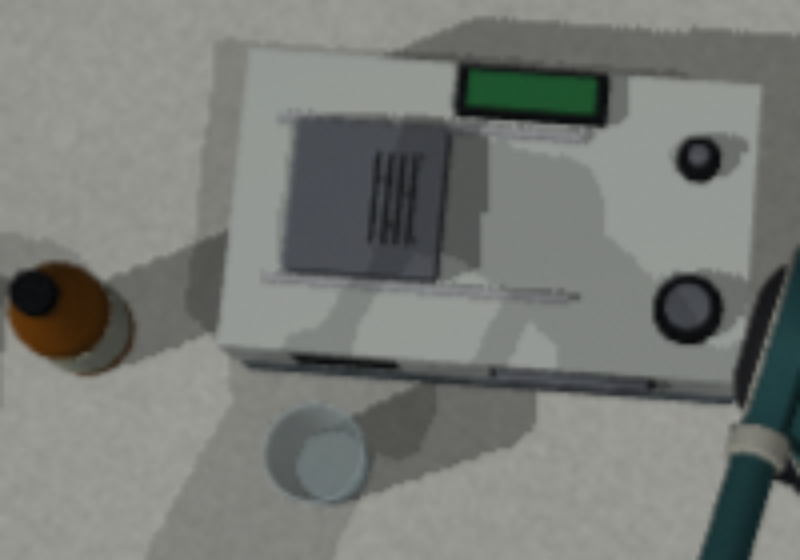

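The drawer strip (575,380) is flush at the front and the cover (367,197) is shut over the well. Both keys are up, the glassware has not moved, and the arm is clear. Handing in.

```bash
python3 -c "
from workcell import bot
print(bot.finish_job())"
```

```text
the job is handed in; nothing more can be done
None
```

The photometer is set up and the reading was started in the order asked. I handed the job in at about 16 s of the 56 s allowed.

- **Drawer:** I pushed it home with the closed fingertips. It stopped firmly, with the force rising to 16 N and no further travel. Afterwards its face measured x ≈ 0.555–0.557 m, against 0.558 m expected when home.
- **Cover:** I slid it shut to its stop, 17.7 N with almost no further travel (0.4 mm). Its edge then measured y ≈ 0.118–0.122 m, against 0.119 m expected.
- **Start key:** I pressed it about 6 mm until it bottomed, at 19.7 N, then let it go. Its top read 0.132 m again afterwards, so it came back up.
- **Left alone:** I did not go near the standby key. The beaker, bottle and cylinder read the same as at the start, within about 4 mm of camera error. The vial was under the cover by the end, so I could not re-measure it, but the fingers never went into the well.

In the last checks, the scene camera did not find the drawer face, so its final position rests on the stop force and the top camera. No other check failed or disagreed.

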